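Roll the parts caddy to the returns hatch and push the carton through its flap

ROBOT

A 6-joint arm with a two-finger parallel gripper is mounted at the origin on the work surface. World frame = base frame: x ahead of the robot, y to its left, z up, the work surface at z = 0. Lengths are in m, angles in rad, forces in N, time in s.
With the tool pointing down it reaches from about 0.375 to 0.975 m from the base axis. Payload 3.8 kg.
Tool frame: the origin (TCP) lies at the very end of the fingers, on their centre line; the grasp point (between the pads) lies 19 mm behind it; z points along the fingers, y is the direction in which the jaws open and shut (so a half turn about z gives the same grasp; the last joint's range is limited). The gripper opens to 85 mm and grips with 20 to 120 N. Pads are 22 mm wide; open, the fingers measure 114 mm over their backs; the gripper's body (76 mm by 85 mm) begins 54 mm behind the grasp point. The pads swing forward as they close: fully open they stand 13 mm farther back than shut.
Start: joints at [1.218, 0.264, 1.604, -0, 1.274, -0.037], TCP at [0.21, 0.642, 0.231] pointing down, gripper open.
Joint ranges: [-2.63, 2.63], [-0.94, 2.18], [0.31, 2.57], [-1.31, 4.45], [0, 2.66], [-2.55, 2.55]. Speed limits (rad/s): [2.57, 2.57, 3.14, 3.14, 3.14, 3.14].

INTERFACE

Orientations are given as a rotation vector (axis times angle).
In Python, from workcell import bot gives the robot as it stands.
- The arm moves only by the tool jog_arm, never from a script. Its argument "plan" is a list of rows, each an object of numbers: "claw": the closure, from 0 (fully open) to 1 (shut); "x", "y", "z": the shift along the tool's x, y, z in m; "turn": the turn about the tool's z in degrees. In form: [{"claw": .., "x": .., "y": .., "z": .., "turn": ..}, ...]. A call has 1 to 10 rows; each row shifts and turns the commanded pose from where the row before left it, along the tool's axes as they then stand; what a row does not reach is not made up. A row lasts 1/8 s, in which the tool goes at most 62.5 mm and 10.7 degrees, less where a joint would pass 70% of its speed; a pose out of reach is approached as far as the arm can. A call is refused whole if a number of a shift passes 0.0625 or a number of a turn 10.7, either way. A call with a gripper value outside its range is refused whole. The fingers move at their own pace and stop on an object; "newtons" is the grip in N (left out, the last holds). Time passes only in rows, so rows that do not move let the fingers close. It gives the time, the measured TCP pose, the force and the opening at its end, in the units of the state.
- bot.read_state(): the state, without advancing time (a new reading comes with each control period).
- bot.read_camera(name): name is "scene" or "top" or "wrist"; returns the picture (480x640x3 uint8, red, green, blue); there is no depth.
- bot.camera_params(name): a dict with "fx", "fy", "cx", "cy" (pixels), "D" ([k1, k2, p1, p2, k3] as OpenCV has them; the pictures are not rectified), "world_to_cam" (4x4, takes a point from world to camera coordinates). Camera axes: x right, y up, looking along -z (the intrinsics and any distortion apply to the point x, -y, -z); pixel columns grow to the right and rows downward; lengths in m; the calibration is good to about 2 mm. A picture is of the moment at which its call begins: read the wrist's pose just before it. camera_params takes no time and is no camera call; for the wrist camera it gives the pose at the moment of the call.
- bot.finish_job(): hands the job in, once; it reports no verdict.
The state is a dict: "time": time; "q": joint angles; "joint_vel": joint speeds; "joint_torque": joint torques, N m; "tool_pos": TCP position; "tcp_rot": TCP orientation; "wrist_force": force on the tool from outside, world axes, zero at the start; "torque": the same for the moment, N m; "width": opening from 0.0 (shut) to 1.0 (fully open).
Only numpy, scipy, OpenCV 4.12 (cv2) and the standard library are available. Lean on these libraries where they do the work, as an engineer would, in place of code of your own. Each camera call takes 0.05 s, during which the arm holds its last target. There are 200 camera calls.

TASK

Push the loaded parts caddy over the bench up to the returns hatch, by its handle if you like, so that it stands square inside the yellow outline, close against the hatch, with its castors trailing straight. Then push the carton (do not lift it) off the caddy through the sprung orange flap until it is right inside, down the slide, and the flap has swung shut behind it, and last press the green button on the hatch top fully down and let go. Leave the caddy parked there and the other stock where it stands.

Things in the scene. Friction and masses are not known exactly. Their poses are not given: they have to be found in the camera images.
- hatch: grey and blue steel returns box fixed to the bench, 250 mm deep (its x), 190 wide (y), 160 high. Origin at bench level, middle of its front; x points level into it, z up. The front opening is 154 mm wide, from the sill at height 68 mm (2 mm below the deck) to the roof at 148 mm. 12 mm in, a slippery slide falls 20 degrees to a stop 210 mm in. Blue strips front and rear on the roof
- mark (a point): where the caddy's origin belongs: bench level, 85 mm before the hatch front on its centre line; axes as the hatch (a caddy butted against the front stands at 80 mm). Round it a painted yellow outline on the bench, 176 mm wide, reaching 215 mm before the hatch front
- flap (a joint): sprung orange flap, 146 mm wide, 74 high, 4 thick, hinged 8 mm inside the front face at height 147 mm. 0 = hanging shut, up to 1.45 rad as its lower edge is pushed inward (it opens only inward). A light spring (under 1 N on an item pushed in) shuts it at once when nothing holds it
- flap_edge (a point): middle of the flap's lower edge; when shut 8 mm inside the hatch front at height 71 mm
- caddy: dolly: plywood deck, black rubber edge (heights 52 to 66 mm), 160 mm long (its x), 140 wide, deck top at 70 mm. About 0.75 kg, on four swivel castors: 1 to 2 N pushes it in any direction and it may roll on a centimetre or two. Origin at bench level under its centre; its front (+x) is the end that starts nearer the hatch, up to 0.3 rad askew of it
- handle (a point): where to hold or push the caddy's red handle: an upright plate 14 mm thick (across the caddy's y), standing out 45 mm behind the middle of the deck's rear edge, heights 52 to 85 mm. The point is on its centre line, 106 mm behind the caddy's origin, at height 75 mm; axes as the caddy
- castor_fl: the front left swivel castor under the caddy, 50 mm from its centre along x and 43 mm to the side: steel fork, rubber wheel (32 mm diameter, axle 14 mm behind the swivel axis, along the castor's -x). Origin at bench level on the swivel axis; turns freely; its x lies along the caddy's x when it trails straight. Starts 0.5 to 1.4 rad askew
- castor_fr: the front right swivel castor under the caddy, 50 mm from its centre along x and 43 mm to the side: steel fork, rubber wheel (32 mm diameter, axle 14 mm behind the swivel axis, along the castor's -x). Origin at bench level on the swivel axis; turns freely; its x lies along the caddy's x when it trails straight. Starts 0.5 to 1.4 rad askew
- castor_rl: the rear left swivel castor under the caddy, 50 mm from its centre along x and 43 mm to the side: steel fork, rubber wheel (32 mm diameter, axle 14 mm behind the swivel axis, along the castor's -x). Origin at bench level on the swivel axis; turns freely; its x lies along the caddy's x when it trails straight. Starts 0.5 to 1.4 rad askew
- castor_rr: the rear right swivel castor under the caddy, 50 mm from its centre along x and 43 mm to the side: steel fork, rubber wheel (32 mm diameter, axle 14 mm behind the swivel axis, along the castor's -x). Origin at bench level on the swivel axis; turns freely; its x lies along the caddy's x when it trails straight. Starts 0.5 to 1.4 rad askew
- carton: brown cardboard box with a white tape strip along its top, lying loose on the caddy's deck: 100 mm long (its x), 70 mm wide, 50 mm high, 0.25 to 0.45 kg, rigid. Origin in the middle of its underside. On the deck its ends stand 10 to 40 mm in from the deck's ends
- button (a joint): green push button, 40 mm across, on the rear blue strip of the hatch roof. 0 = out, 7 mm = fully down (about 4 N); springs back
- button_top (a point): middle of the green button's top face, pressed straight down; 215 mm behind the hatch front on its centre line, at height 183 mm
- tin: blue and steel paint tin, 72 mm diameter, 85 mm high, standing beside the yellow outline on the hatch's -y side; origin under its centre; leave alone
- tape: red roll, 84 mm diameter, 35 mm high, lying beside the hatch on its -y side; origin under its centre; leave alone
- redbox: red box 90 x 60 x 45 mm on the right; leave alone
- torch: green and black torch 160 mm long, 44 mm thick on the far left; leave alone
- jar: jar 64 mm diameter, 90 mm high; leave alone
- spanner: steel spanner 190 mm long lying flat on the right; leave alone
- sparebox: dark brown carton 130 x 90 x 70 mm on the left; leave alone
There are look-alikes about, which are no part of the job. Leave any turquoise look-alike of the caddy alone.

How it is judged:
On the way, in this order (a step that is already met when the one before it is completed fails the run):
1. caddy at rest with the carton on it, under 100 mm before the hatch front, within 22 mm of the centre line and 0.15 rad of square, castors within 0.55 rad of straight (x of caddy in the frame of hatch above -0.1 m and y of caddy in the frame of hatch between -0.022 and 0.022 m and angle between the x axis of caddy and the x axis of hatch, either way round below 0.15 rad and angle between the x axis of each of castor_fl, castor_fr, castor_rl, castor_rr and the x axis of caddy, either way round below 0.55 rad and linear speed of caddy below 0.02 m/s and x of carton in the frame of caddy below 0.045 m and height (world z) of carton above 0.065 m), for 0.2 s.
2. the carton is inside the hatch and the flap has shut behind it (x of carton in the frame of hatch above 0.085 m and y of carton in the frame of hatch between -0.06 and 0.06 m and height (world z) of carton below 0.06 m and angle between carton's own z axis and vertical below 0.5 rad and value of joint flap below 0.08 rad), for 0.2 s.
3. the green button is pressed down at least 5 mm (value of joint button above 0.005 m), for 0.1 s.
At the end, for the whole second after the job is handed in: carton right way up and still on the slide in the hatch, centre over 85 mm behind the front; flap shut (under 0.08 rad); button pressed and out again; caddy still, its origin under 100 mm before the front, within 22 mm of the centre line and 0.15 rad of square (all of step 2 and x of caddy in the frame of hatch above -0.1 m and y of caddy in the frame of hatch between -0.022 and 0.022 m and angle between the x axis of caddy and the x axis of hatch, either way round below 0.15 rad and value of joint button below 0.002 m and linear speed of each of caddy, carton below 0.02 m/s); the robot touches nothing.
It fails at once if the carton is lifted more than 30 mm above the deck, or falls off, or topples (height (world z) of carton above 0.1 m or (height (world z) of carton below 0.055 m and x of carton in the frame of hatch below 0 m) or angle between carton's own z axis and vertical above 0.7 rad).
It fails at once if the caddy is tipped or lifted (angle between caddy's own z axis and vertical above 0.2 rad or height (world z) of caddy above 0.02 m).
It fails at once if other stock is moved by more than 30 mm (distance of any of tin, tape, redbox, torch, jar, spanner, sparebox from where it was at the start of the episode above 0.03 m).
It also fails if it takes over 64 s, if anything falls off the work surface, if the arm or the gripper's body presses on something with over 40 N, if the wrist force passes 120 N, or if a joint passes its speed limit or range.

## Working session

There is one attempt and no reset: what is moved stays moved. The work goes in short steps, Python scripts to look and compute and a tool call to move; the robot and the scene stay as the last step left them, time stands still between calls to the robot, and variables do not carry over. Pictures are saved under pics/ and viewed, about 8 in all and at most 12, crops included, and the job is handed in when it is done.

Besides the shell and the picture viewer there is one more tool, called in YAML: its name, and indented under it one key for each argument. jog_arm: Moves the arm, as the interface text tells. Its arguments: {"type":"object","properties":{"plan":{"type":"array","items":{"type":"object","properties":{"claw":{"type":"number"},"x":{"type":"number"},"y":{"type":"number"},"z":{"type":"number"},"turn":{"type":"number"}}}},"newtons":{"type":"number"}},"required":["plan"]}

```bash
ls; mkdir -p pics
cat > h.py <<'E'
import numpy as np, cv2
from workcell import bot
def snap(n,f):
    im=bot.read_camera(n); cv2.imwrite('pics/'+f,im[:,:,::-1]); return im
def ray(n,u,v,P=None):
    P=P or bot.camera_params(n); K=np.array([[P['fx'],0,P['cx']],[0,P['fy'],P['cy']],[0,0,1]])
    p=cv2.undistortPoints(np.array([[[u,v]]],float),K,np.array(P['D'],float))[0,0]
    T=np.array(P['world_to_cam']); R=T[:3,:3]; o=-R.T@T[:3,3]
    return o,R.T@np.array([p[0],-p[1],-1])
def at(n,u,v,z,P=None):
    o,d=ray(n,u,v,P); return o+d*(z-o[2])/d[2]
def proj(n,X,P=None):
    P=P or bot.camera_params(n); T=np.array(P['world_to_cam']); X=np.atleast_2d(X)
    c=X@T[:3,:3].T+T[:3,3]; c=c*[1,-1,-1]
    K=np.array([[P['fx'],0,P['cx']],[0,P['fy'],P['cy']],[0,0,1]])
    return cv2.projectPoints(c,np.zeros(3),np.zeros(3),K,np.array(P['D'],float))[0][:,0]
E
python3 - <<'E'
from h import *
for n in('scene','top'): snap(n,n+'0.png')
s=bot.read_state(); print(s)
for n in ('scene','top','wrist'):
    P=bot.camera_params(n); T=np.array(P['world_to_cam']); print(n,P['fx'],-T[:3,:3].T@T[:3,3],P['D'])
E
```

```text
pics
{'time': 0.1, 'q': array([ 1.21810780e+00,  2.64673021e-01,  1.60525214e+00,  1.82795016e-05,
        1.27372638e+00, -3.69280454e-02]), 'joint_vel': array([ 0.0011618 , -0.00223452, -0.00306315, -0.00165512,  0.00079351,
        0.00098318]), 'joint_torque': array([-3.77836986e-04, -5.16711652e+01, -3.68591344e+01, -1.04387436e-04,
        6.28773705e-03,  1.78463051e-05]), 'tool_pos': array([0.20939468, 0.64098962, 0.23008183]), 'tcp_rot': array([-0.49388014, -3.10210655,  0.00316718]), 'wrist_force': array([-0.10658547,  0.14225275, -0.60671685]), 'torque': array([ 0.01766415, -0.04225216, -0.04832431]), 'width': 0.9978045762012433}
scene 513.0034863570908 [ 1.01401589 -0.77421468  1.2147703 ] [-0.06432897  0.          0.          0.          0.        ]
top 440.66258281316846 [ 0.39566634 -0.01067706  1.42532513] [-0.09915534  0.          0.          0.          0.        ]
wrist 422.0623725012914 [0.13284332 0.66483719 0.37201672] [-0.04501427  0.          0.          0.          0.        ]
```

View pics/top0.png

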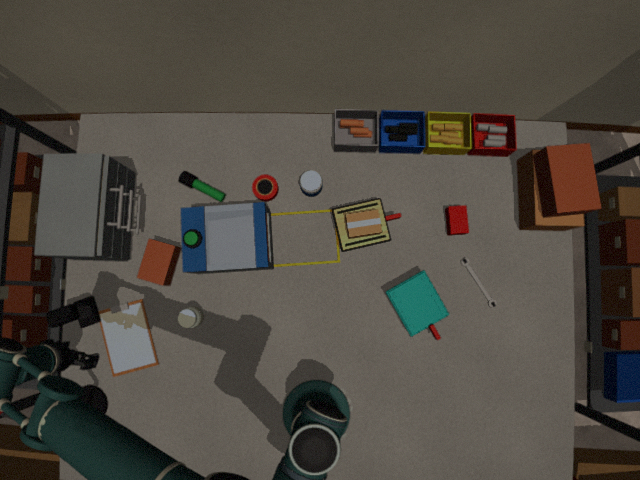

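View pics/scene0.png

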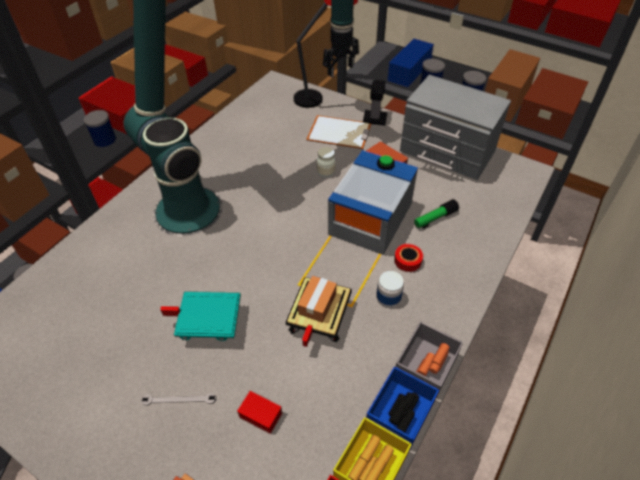

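The top view shows the hatch at (227,236), its opening facing right. The plywood caddy with its carton is at (361,224), red handle at (393,216). The turquoise look-alike is at (418,302). The plywood one carries the carton and stands by the outline, so it is the one meant. I'll confirm in an enlarged crop.

Run:
```python
from h import *
im=cv2.imread('pics/top0.png')[180:290,170:420]
cv2.imwrite('pics/c1.png',cv2.resize(im,None,fx=3.2,fy=3.2,interpolation=cv2.INTER_CUBIC))
```

```text
(no output)
```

View pics/c1.png

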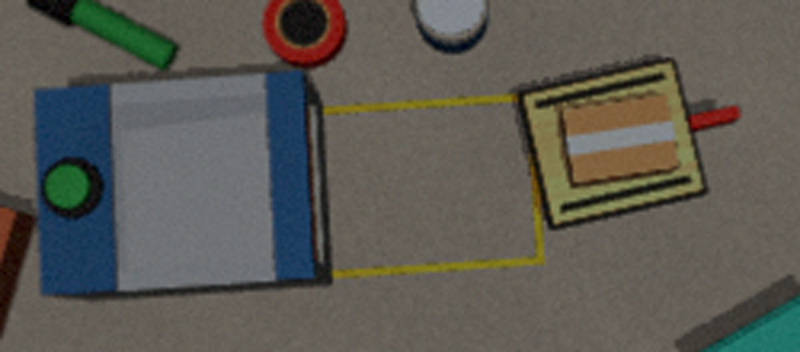

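The crop confirms it: plywood deck with a black rubber edge, corners at about (520,93), (672,60), (706,190), (552,228). The brown carton has a white tape strip, and the red handle's end is at (738,113).

```bash
cat >> h.py <<'E'
def fit(quad,L,W):  # quad: world xy FL?,order p0..p3 with p0-p3 front
    q=np.array(quad)[:,:2]; c=q.mean(0); return c
E
python3 - <<'E'
from h import *
P=bot.camera_params('top')
f=lambda L,z:np.array([at('top',170+u/3.2,180+v/3.2,z,P) for u,v in L])[:,:2]
pr=lambda n,a:print(n,np.round(a,4).tolist())
roof=f([(305,70),(316,278),(43,295),(36,90)],.16); pr('roof',roof)
print([np.linalg.norm(roof[i]-roof[i-1]).round(3) for i in range(4)])
o=f([(325,110),(518,97),(333,272),(542,262)],0); pr('outline',o)
print(np.linalg.norm(o[2]-o[0]),np.linalg.norm(o[3]-o[2]))
b=f([(69,186)],.183); pr('button',b)
d=f([(520,93),(552,228),(706,190),(672,60)],.066); pr('deck',d); print([np.linalg.norm(d[i]-d[i-1]).round(3) for i in range(4)])
h=f([(738,113),(692,123)],.085); pr('handle',h)
c=f([(560,104),(572,185),(680,168),(666,95)],.12); pr('carton',c); print([np.linalg.norm(c[i]-c[i-1]).round(3) for i in range(4)])
ang=lambda v:np.degrees(np.arctan2(v[1],v[0])).round(2)
fr=roof[:2].mean(0);bk=roof[2:].mean(0)
print('hatch ax',ang(fr*-1+bk),ang(o[0]-o[1]),ang(o[2]-o[3]),ang(bk-fr), 'front mid',fr, 'btn->front',b[0]-.215*(bk-fr)/np.linalg.norm(bk-fr))
df=d[:2].mean(0);db=d[2:].mean(0); print('caddy',d.mean(0),ang(df-db),'carton',c.mean(0),ang(c[:2].mean(0)-c[2:].mean(0)))
pr('tin',f([(451,10)],.085))
E
```

```text
roof [[0.6423, 0.1597], [0.4527, 0.1434], [0.4317, 0.3918], [0.6198, 0.4082]]
[np.float64(0.25), np.float64(0.19), np.float64(0.249), np.float64(0.189)]
outline [[0.6322, 0.1592], [0.6494, -0.0383], [0.4663, 0.1458], [0.4808, -0.0656]]
0.16635927828076413 0.21185998876240258
button [[0.529, 0.3656]]
deck [[0.6417, -0.0389], [0.51, -0.0722], [0.5499, -0.2213], [0.6776, -0.1875]]
[np.float64(0.153), np.float64(0.136), np.float64(0.154), np.float64(0.132)]
handle [[0.6231, -0.2491], [0.6124, -0.2046]]
carton [[0.6222, -0.0755], [0.546, -0.0877], [0.564, -0.1885], [0.6328, -0.175]]
[np.float64(0.1), np.float64(0.077), np.float64(0.102), np.float64(0.07)]
hatch ax 95.0 94.99 93.91 95.0 front mid [0.54748463 0.15153321] btn->front [0.54778178 0.15137965]
caddy [ 0.59479387 -0.12996697] 104.31 carton [ 0.59125105 -0.13166254] 98.14
tin [[0.7187, 0.0298]]
```

Everything agrees with the given sizes: hatch front middle (0.548, 0.151) with axis 95°, caddy (0.595, -0.130) at 104.3°, handle at about (0.621, -0.233). The next step works out the rows to stand above the handle.

```bash
cat >> h.py <<'E'
from scipy.spatial.transform import Rotation as Ro
F=np.array([.5476,.1515]); HA=np.radians(95.0)
def hw(x,y,yaw=0):  # hatch frame -> world xy
    c,s=np.cos(HA),np.sin(HA); return F+np.array([c*x-s*y,s*x+c*y])
def cur():
    s=bot.read_state(); R=Ro.from_rotvec(s['tcp_rot']).as_matrix(); return s['tool_pos'],np.degrees(np.arctan2(R[1,1],R[0,1])),s
def rows(wps,start=None,dec=4):
    """wps: (x,y,z,yawdeg of tool y) one per row -> tool-frame rows"""
    p,yaw,_=cur() if start is None else start
    p=np.array(p,float)
    for w in wps:
        a=np.radians(yaw); ty=np.array([np.cos(a),np.sin(a),0]); tx=np.array([-ty[1],ty[0],0]); tz=np.array([0,0,-1])
        d=np.array(w[:3])-p; sh=[round(float(d@t),dec) for t in(tx,ty,tz)]; tn=round((yaw-w[3]+180)%360-180,1)
        print(*sh,tn); p=p+sh[0]*tx+sh[1]*ty+sh[2]*tz; yaw-=tn
    print('end',p.round(4),round(yaw,2))
def line(a,b,n): return [tuple(np.array(a)+(np.array(b)-a)*k/n) for k in range(1,n+1)]
E
python3 - <<'E'
from h import *
p,yaw,s=cur(); print(p,yaw)
rows(line((*p,yaw),(.621,-.233,.20,14.3),18),dec=3)
E
```

```text
[0.20939468 0.64098962 0.23008183] 71.90795517750219
-0.037 -0.039 0.002 3.2
-0.039 -0.037 0.001 3.2
-0.041 -0.035 0.002 3.2
-0.042 -0.032 0.002 3.2
-0.045 -0.03 0.001 3.2
-0.046 -0.027 0.002 3.2
-0.048 -0.025 0.002 3.2
-0.049 -0.022 0.001 3.2
-0.05 -0.02 0.002 3.2
-0.051 -0.016 0.002 3.2
-0.052 -0.014 0.001 3.2
-0.052 -0.01 0.002 3.2
-0.054 -0.008 0.002 3.2
-0.053 -0.005 0.001 3.2
-0.054 -0.002 0.002 3.2
-0.053 0.002 0.002 3.2
-0.054 0.004 0.001 3.2
-0.053 0.007 0.002 3.2
end [ 0.621  -0.233   0.2001] 14.31
```

jog_arm:
  plan:
    - {"claw": 0, "x": -0.037, "y": -0.039, "z": 0.002, "turn": 3.2}
    - {"claw": 0, "x": -0.039, "y": -0.037, "z": 0.001, "turn": 3.2}
    - {"claw": 0, "x": -0.041, "y": -0.035, "z": 0.002, "turn": 3.2}
    - {"claw": 0, "x": -0.042, "y": -0.032, "z": 0.002, "turn": 3.2}
    - {"claw": 0, "x": -0.045, "y": -0.03, "z": 0.001, "turn": 3.2}
    - {"claw": 0, "x": -0.046, "y": -0.027, "z": 0.002, "turn": 3.2}
    - {"claw": 0, "x": -0.048, "y": -0.025, "z": 0.002, "turn": 3.2}
    - {"claw": 0, "x": -0.049, "y": -0.022, "z": 0.001, "turn": 3.2}
    - {"claw": 0, "x": -0.05, "y": -0.02, "z": 0.002, "turn": 3.2}

```text
time: 1.23
tool_pos: [0.4155, 0.2025, 0.2161]
tcp_rot: [1.252, 2.881, 0.0]
wrist_force: [1.5, -0.9, -0.1]
width: 1.003
```

jog_arm:
  plan:
    - {"claw": 0, "x": -0.051, "y": -0.016, "z": 0.002, "turn": 3.2}
    - {"claw": 0, "x": -0.052, "y": -0.014, "z": 0.001, "turn": 3.2}
    - {"claw": 0, "x": -0.052, "y": -0.01, "z": 0.002, "turn": 3.2}
    - {"claw": 0, "x": -0.054, "y": -0.008, "z": 0.002, "turn": 3.2}
    - {"claw": 0, "x": -0.053, "y": -0.005, "z": 0.001, "turn": 3.2}
    - {"claw": 0, "x": -0.054, "y": -0.002, "z": 0.002, "turn": 3.2}
    - {"claw": 0, "x": -0.053, "y": 0.002, "z": 0.002, "turn": 3.2}
    - {"claw": 0, "x": -0.054, "y": 0.004, "z": 0.001, "turn": 3.2}
    - {"claw": 0, "x": -0.053, "y": 0.007, "z": 0.002, "turn": 3.2}
    - {"claw": 0}

```text
schema error: expected keys claw, x, y, z, turn
```

Run:
```python
from h import *
p,yaw,s=cur(); P=bot.camera_params('wrist')
im=snap('wrist','w1.png'); print(p,yaw,s['time'])
h=(.621,-.233,.085); print(proj('wrist',[h],P))
np.save('Pw.npy',P,allow_pickle=True)
```

```text
[0.41552173 0.20249262 0.21606382] 43.01410740461941 1.225
[[179.19710905 644.43999251]]
```

View pics/w1.png

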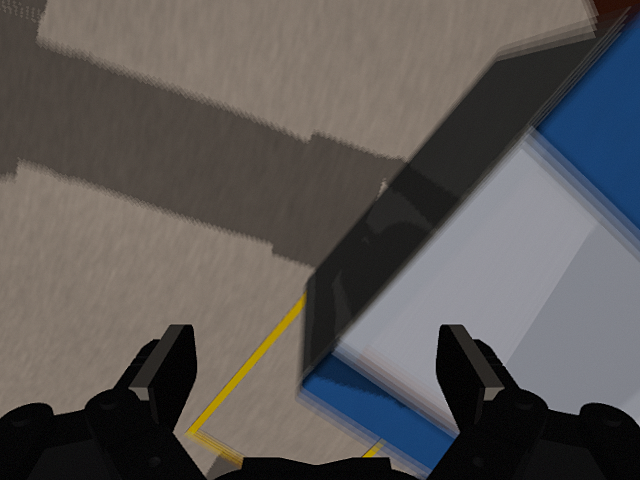

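The second call was refused because a row lacked keys, so the wrist view shows the hatch's side and roof in mid-travel, blurred. I'll send it again with full rows.

jog_arm:
  plan:
    - {"claw": 0, "x": -0.051, "y": -0.016, "z": 0.002, "turn": 3.2}
    - {"claw": 0, "x": -0.052, "y": -0.014, "z": 0.001, "turn": 3.2}
    - {"claw": 0, "x": -0.052, "y": -0.01, "z": 0.002, "turn": 3.2}
    - {"claw": 0, "x": -0.054, "y": -0.008, "z": 0.002, "turn": 3.2}
    - {"claw": 0, "x": -0.053, "y": -0.005, "z": 0.001, "turn": 3.2}
    - {"claw": 0, "x": -0.054, "y": -0.002, "z": 0.002, "turn": 3.2}
    - {"claw": 0, "x": -0.053, "y": 0.002, "z": 0.002, "turn": 3.2}
    - {"claw": 0, "x": -0.054, "y": 0.004, "z": 0.001, "turn": 3.2}
    - {"claw": 0, "x": -0.053, "y": 0.007, "z": 0.002, "turn": 3.2}
    - {"claw": 0, "x": 0, "y": 0, "z": 0, "turn": 0}

```text
time: 2.52
tool_pos: [0.6218, -0.2355, 0.1998]
tcp_rot: [-1.932, -2.477, 0.001]
wrist_force: [-0.4, 0.7, -0.3]
width: 1.005
```

Run:
```python
from h import *
p,yaw,s=cur(); P=bot.camera_params('wrist')
im=snap('wrist','w2.png'); print(p,yaw,s['time'])
h=(.621,-.233,.085); print(proj('wrist',[h],P))
np.save('Pw.npy',P,allow_pickle=True)
```

```text
[ 0.62179044 -0.2355355   0.19984025] 14.097172853941084 2.525
[[316.54875494 233.16155761]]
```

View pics/w2.png

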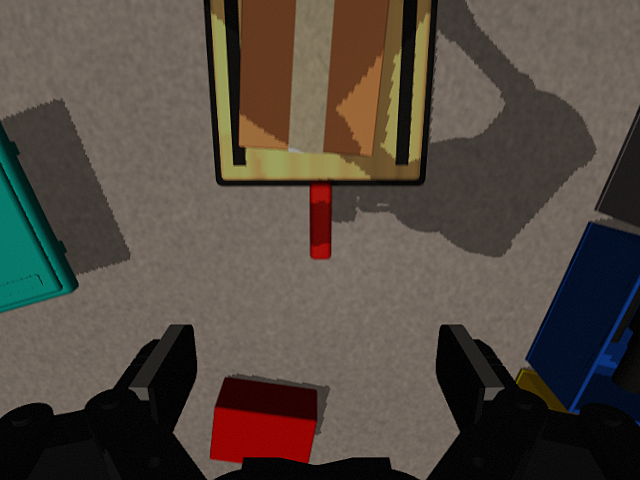

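The wrist view shows the red handle from (320,182) to (320,258), the deck's rear corners at (219,183) and (423,183), and the carton's rear at (240,147) to (372,155). These give the grasp.

Run:
```python
from h import *
P=np.load('Pw.npy',allow_pickle=True).item()
g=lambda u,v,z:at('wrist',u,v,z,P)[:2]
t,n=g(320.5,257,.085),g(320,186,.085); a,b=g(221,182,.066),g(423,182,.066)
ang=lambda v:np.degrees(np.arctan2(v[1],v[0])).round(2)
print('tip',t,'near',n,np.linalg.norm(t-n),ang(n-t),'rear',(a+b)/2,np.linalg.norm(a-b),ang(b-a)+90)
c,d=g(240,148,.12),g(372,156,.12);print('carton rear',c,d,np.linalg.norm(c-d),ang(d-c)+90)
```

```text
tip [ 0.62739578 -0.24796754] near [ 0.61570244 -0.20324492] 0.04622604635653443 104.65 rear [ 0.61732225 -0.20353375] 0.13289325596005633 104.1
carton rear [ 0.56892825 -0.18802605] [ 0.63614393 -0.1753985 ] 0.0683915399123328 100.64
```

jog_arm:
  plan:
    - {"claw": 0, "x": 0.006, "y": 0.003, "z": 0.03, "turn": -0.4}
    - {"claw": 0, "x": 0, "y": 0, "z": 0.04, "turn": 0}
    - {"claw": 0, "x": 0, "y": 0, "z": 0.04, "turn": 0}
    - {"claw": 0, "x": 0, "y": 0, "z": 0.033, "turn": 0}
    - {"claw": 0.5, "x": 0, "y": 0, "z": 0, "turn": 0}
    - {"claw": 1, "x": 0, "y": 0, "z": 0, "turn": 0}
    - {"claw": 1, "x": 0, "y": 0, "z": 0, "turn": 0}
    - {"claw": 1, "x": 0, "y": 0, "z": 0, "turn": 0}
    - {"claw": 1, "x": 0, "y": 0, "z": 0, "turn": 0}
  newtons: 30

```text
time: 3.7
tool_pos: [0.6238, -0.2263, 0.0602]
tcp_rot: [1.917, 2.485, 0.001]
wrist_force: [-0.4, 0.7, 5.6]
width: 0.155
```

Run:
```python
from h import *
p,yaw,s=cur(); print(p,yaw,s['width'],s['wrist_force'])
# caddy pose now, hatch frame, assuming handle at TCP, 106 mm
cy=yaw+90; u=lambda a:np.array([np.cos(np.radians(a)),np.sin(np.radians(a))])
c0=np.array([.5965,-.1265]); off=.106
e=u(95);n=u(185); x0=(c0-F)@e; y0=(c0-F)@n; print('caddy hatch',x0,y0,cy-95)
W=[]; N=18
s_=np.array([0.25,.6]+[1]*14+[.6,.25]); s_=np.cumsum(s_)/s_.sum()
for k in s_:
    x=x0+(-.083-x0)*k; m=min(1,k/.55); m=m*m*(3-2*m); y=y0*(1-m)
    a=cy+(95-cy)*m; h=hw(x,y)-off*u(a); W.append((*h,p[2],a-90))
h0=c0-off*u(cy); print('handle0',h0)
rows(W,start=((*h0,p[2]),yaw,None))
```

```text
[ 0.62384739 -0.22633999  0.06022872] 14.704996830679415 0.15454077553034665 [-0.43643857  0.72980338  5.59530864]
caddy hatch -0.28120404188986575 -0.024484624252837504 9.70499683067942
handle0 [ 0.62340728 -0.22902804]
0.0031 0.0004 0.0 0.0
0.0076 0.0003 0.0 0.3
0.0128 -0.0018 0.0 0.8
0.013 -0.0039 0.0 1.4
0.0131 -0.0053 0.0 1.6
0.013 -0.0061 0.0 1.6
0.0129 -0.006 0.0 1.6
0.0128 -0.0052 0.0 1.3
0.0127 -0.0035 0.0 0.9
0.0126 -0.0009 0.0 0.2
0.0126 -0.0 0.0 0.0
0.0127 -0.0 0.0 0.0
0.0126 -0.0 0.0 0.0
0.0126 -0.0 0.0 0.0
0.0126 -0.0 0.0 0.0
0.0127 -0.0 0.0 0.0
0.0075 -0.0 0.0 0.0
0.0032 -0.0 0.0 0.0
end [ 0.5641 -0.0368  0.0602] 5.0
```

Gripped: the opening is 13 mm against the 14 mm plate. Now the push.

jog_arm:
  plan:
    - {"claw": 1, "x": 0.003, "y": 0, "z": -0.002, "turn": 0}
    - {"claw": 1, "x": 0.008, "y": 0, "z": 0, "turn": 0.3}
    - {"claw": 1, "x": 0.013, "y": -0.002, "z": 0, "turn": 0.8}
    - {"claw": 1, "x": 0.013, "y": -0.004, "z": 0, "turn": 1.4}
    - {"claw": 1, "x": 0.013, "y": -0.005, "z": 0, "turn": 1.6}
    - {"claw": 1, "x": 0.013, "y": -0.006, "z": 0, "turn": 1.6}
    - {"claw": 1, "x": 0.013, "y": -0.006, "z": 0, "turn": 1.6}
    - {"claw": 1, "x": 0.013, "y": -0.005, "z": 0, "turn": 1.3}
    - {"claw": 1, "x": 0.013, "y": -0.004, "z": 0, "turn": 0.9}
    - {"claw": 1, "x": 0.013, "y": -0.001, "z": 0, "turn": 0.2}

```text
time: 4.95
tool_pos: [0.5691, -0.1177, 0.0604]
tcp_rot: [-2.122, -2.316, 0.001]
wrist_force: [-0.6, -2.1, 2.0]
width: 0.156
```

Run:
```python
from h import *
p,yaw,s=cur(); print(p,yaw,s['width'],s['wrist_force'],s['time'])
u=lambda a:np.array([np.cos(np.radians(a)),np.sin(np.radians(a))])
d=p[:2]-F; print('handle in hatch',d@u(95),d@u(185)); print('tool y',u(yaw))
snap('top','t2.png')
im=cv2.imread('pics/t2.png')[170:290,220:420]
cv2.imwrite('pics/c2.png',cv2.resize(im,None,fx=4,fy=4,interpolation=cv2.INTER_CUBIC))
```

```text
[ 0.56905455 -0.1176719   0.06038438] 5.01121130506199 0.15622719927853324 [-0.57408372 -2.11770172  1.98976618] 4.95
handle in hatch -0.27001751117881106 0.002086971344282095
tool y [0.99617762 0.08735067]
```

View pics/c2.png

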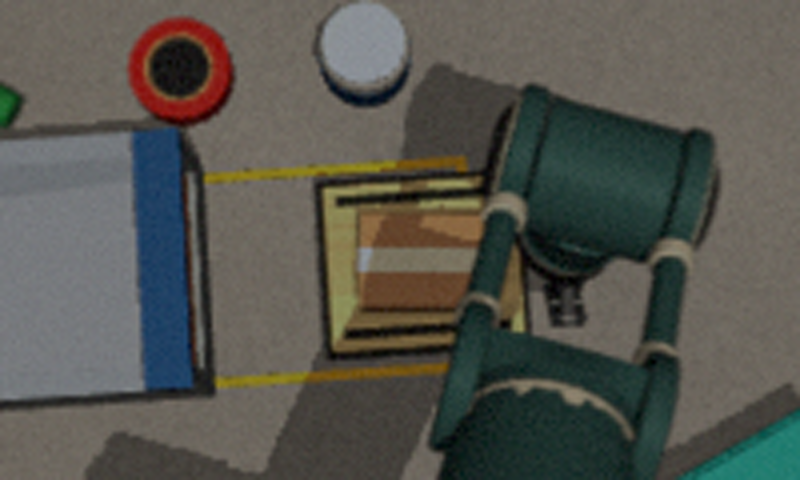

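Mid-push, the deck's front corners are at crop (318,182) and (333,355), it sits between the outline's side lines, and the carton is still on it.

Run:
```python
from h import *
P=bot.camera_params('top')
u=lambda a:np.array([np.cos(np.radians(a)),np.sin(np.radians(a))])
q=[at('top',220+a/4,170+b/4,z,P)[:2]-F for a,b,z in((318,182,.066),(333,355,.066),(357,212,.12),(362,308,.12))]
for v in q: print((v@u(95)).round(4),(v@u(185)).round(4))
p,yaw,s=cur(); print(p,s['time'])
```

```text
-0.0937 -0.0638
-0.0968 0.072
-0.1235 -0.03
-0.1226 0.0422
[ 0.56873347 -0.11589062  0.0602216 ] 5.0
```

jog_arm:
  plan:
    - {"claw": 1, "x": 0.01, "y": 0.001, "z": 0, "turn": 0}
    - {"claw": 1, "x": 0.012, "y": 0.001, "z": 0, "turn": 0}
    - {"claw": 1, "x": 0.012, "y": 0.001, "z": 0, "turn": 0}
    - {"claw": 1, "x": 0.012, "y": 0, "z": 0, "turn": 0}
    - {"claw": 1, "x": 0.012, "y": 0, "z": 0, "turn": 0}
    - {"claw": 1, "x": 0.012, "y": 0, "z": 0, "turn": 0}
    - {"claw": 1, "x": 0.007, "y": 0, "z": 0, "turn": 0}
    - {"claw": 1, "x": 0.003, "y": 0, "z": 0, "turn": 0}
    - {"claw": 1, "x": 0, "y": 0, "z": 0, "turn": 0}
    - {"claw": 1, "x": 0, "y": 0, "z": 0, "turn": 0}

```text
time: 6.25
tool_pos: [0.5657, -0.0384, 0.0603]
tcp_rot: [-2.122, -2.315, -0.001]
wrist_force: [0.6, 2.0, 2.4]
width: 0.154
```

Run:
```python
from h import *
p,yaw,s=cur(); print(p,yaw,s['width'],s['wrist_force'],s['time'])
u=lambda a:np.array([np.cos(np.radians(a)),np.sin(np.radians(a))])
d=p[:2]-F; print('handle in hatch',d@u(95),d@u(185))
snap('top','t3.png');snap('scene','s3.png')
a=cv2.imread('pics/t3.png')[180:280,250:370]; b=cv2.imread('pics/s3.png')[190:330,270:410]
a=cv2.resize(a,(480,400),interpolation=cv2.INTER_CUBIC); b=cv2.resize(b,(400,400),interpolation=cv2.INTER_CUBIC)
cv2.imwrite('pics/c3.png',cv2.resize(np.hstack([a,b]),(800,364)))
```

```text
[ 0.56567146 -0.03838681  0.06027055] 4.982878647392309 0.1540113796196712 [0.60789278 2.01853165 2.43831499] 6.25
handle in hatch -0.19073926561301446 -0.0014529618261215414
```

View pics/c3.png

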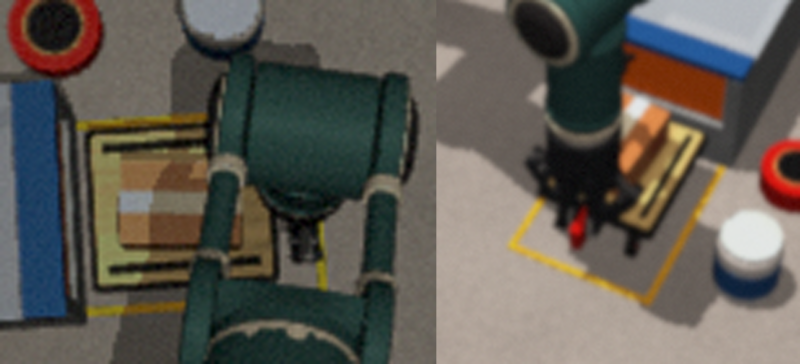

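The caddy is inside the outline near the hatch, with its front corners at crop (86,132) and (97,288). The scene half shows the fingers holding the red handle and the carton on the deck in front of the orange flap.

Run:
```python
from h import *
P=bot.camera_params('top')
u=lambda a:np.array([np.cos(np.radians(a)),np.sin(np.radians(a))])
k=4*10/11
q=[at('top',250+a/k,180+b/k,z,P)[:2]-F for a,b,z in((86,132,.066),(97,288,.066),(119,153,.12),(122,242,.12),(274,283,.066))]
for v in q: print((v@u(95)).round(4),(v@u(185)).round(4))
```

```text
-0.0128 -0.0668
-0.0146 0.0679
-0.0444 -0.0382
-0.0426 0.0355
-0.1652 0.0738
```

jog_arm:
  plan:
    - {"claw": 1, "x": 0.003, "y": 0, "z": 0, "turn": 0}
    - {"claw": 1, "x": 0.002, "y": 0, "z": 0, "turn": 0}
    - {"claw": 1, "x": 0, "y": 0, "z": 0, "turn": 0}
    - {"claw": 1, "x": 0, "y": 0, "z": 0, "turn": 0}
    - {"claw": 0.6, "x": 0, "y": 0, "z": 0, "turn": 0}
    - {"claw": 0.4, "x": 0, "y": 0, "z": 0, "turn": 0}
    - {"claw": 0.4, "x": 0, "y": 0, "z": 0, "turn": 0}

```text
time: 7.22
tool_pos: [0.5647, -0.0335, 0.0598]
tcp_rot: [-2.122, -2.316, 0.001]
wrist_force: [-0.4, -0.1, -1.3]
width: 0.599
```

Run:
```python
from h import *
p,yaw,s=cur(); print(p,yaw,s['width'],s['wrist_force'],s['time'])
u=lambda a:np.array([np.cos(np.radians(a)),np.sin(np.radians(a))])
d=p[:2]-F; print('tcp in hatch',d@u(95),d@u(185))
```

```text
[ 0.56472128 -0.03350592  0.0598033 ] 5.010269560825103 0.5994009442192654 [-0.44273892 -0.11818543 -1.27413057] 7.225
tcp in hatch -0.18579413690414595 -0.0009317949422286522
```

jog_arm:
  plan:
    - {"claw": 0.4, "x": 0, "y": 0, "z": -0.02, "turn": 0}
    - {"claw": 0.4, "x": 0, "y": 0, "z": -0.05, "turn": 0}
    - {"claw": 0.4, "x": 0.02, "y": 0, "z": -0.05, "turn": 0}
    - {"claw": 0.4, "x": 0.04, "y": 0, "z": -0.04, "turn": 0}
    - {"claw": 0.4, "x": 0, "y": 0, "z": 0, "turn": 0}

```text
time: 7.85
tool_pos: [0.5626, 0.0281, 0.225]
tcp_rot: [2.115, 2.315, 0.01]
wrist_force: [0.2, -0.2, 0.5]
width: 0.598
```

Run:
```python
from h import *
p,yaw,s=cur(); P=bot.camera_params('wrist')
snap('wrist','w3.png'); print(p,yaw,s['time'],s['wrist_force'])
np.save('Pw.npy',P,allow_pickle=True)
```

```text
[0.56255761 0.02812225 0.22504643] 5.159801566986461 7.85 [ 0.24251807 -0.22359375  0.4503127 ]
```

View pics/w3.png

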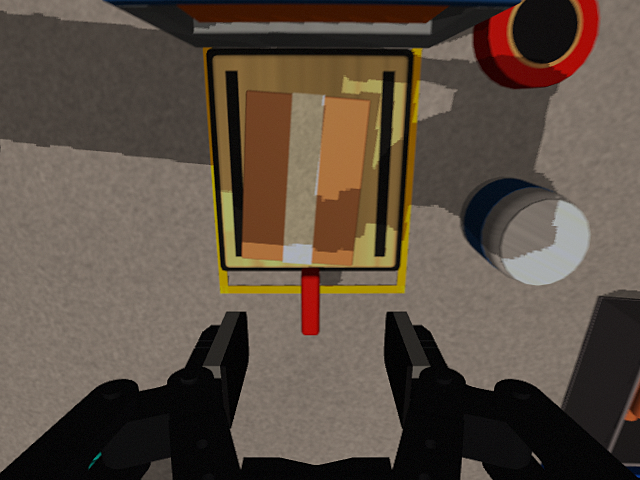

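Caddy released: deck corners at (207,50), (418,50), (402,269), (224,269), just before the hatch. The carton's top runs from (247,91) and (370,98) in front to (241,243) and (354,253) at the rear.

Run:
```python
from h import *
P=np.load('Pw.npy',allow_pickle=True).item()
u=lambda a:np.array([np.cos(np.radians(a)),np.sin(np.radians(a))])
for z,L in((.066,[(207,49),(418,49),(402,270),(224,270)]),(.12,[(247,91),(370,98),(354,253),(241,243)]),(.085,[(310,334)])):
    q=np.array([at('wrist',a,b,z,P)[:2]-F for a,b in L]); q=np.c_[q@u(95),q@u(185)]; print(q.round(4).tolist(),q.mean(0).round(4))
    if len(L)==4: f=q[:2].mean(0)-q[2:].mean(0); print('yaw',np.degrees(np.arctan2(f[1],f[0])),'len',np.linalg.norm(f))
p,yaw,s=cur(); d=p[:2]-F; print('tcp hatch',d@u(95),d@u(185),p[2],yaw)
```

```text
[[-0.0084, 0.0666], [-0.008, -0.0724], [-0.1643, -0.0716], [-0.1642, 0.065]] [-0.0862 -0.0031]
yaw 0.14428945265665863 len 0.15604707848285979
[[-0.0367, 0.0335], [-0.0402, -0.0347], [-0.1315, -0.0285], [-0.125, 0.0413]] [-0.0834  0.0029]
yaw -4.45064360669406 len 0.09008886565520469
[[-0.2087, -0.0008]] [-0.2087 -0.0008]
tcp hatch -0.12522054521503245 -0.002571675578063171 0.22226837679980485 5.129834891088431
```

jog_arm:
  plan:
    - {"claw": 0.55, "x": -0.02, "y": -0.003, "z": 0.0, "turn": 0}
    - {"claw": 0.55, "x": -0.018, "y": -0.001, "z": 0.02, "turn": 0}
    - {"claw": 0.55, "x": 0, "y": 0, "z": 0.04, "turn": 0}
    - {"claw": 0.55, "x": 0, "y": 0, "z": 0.04, "turn": 0}
    - {"claw": 0.55, "x": 0, "y": 0, "z": 0.028, "turn": 0}
    - {"claw": 0.55, "x": 0, "y": 0, "z": 0, "turn": 0}
    - {"claw": 0.55, "x": 0, "y": 0, "z": 0, "turn": 0}

```text
time: 8.78
tool_pos: [0.5591, -0.0133, 0.0918]
tcp_rot: [-2.124, -2.314, 0.001]
wrist_force: [-0.3, 0.6, 1.3]
width: 0.446
```

```bash
cat > st.py <<'E'
from h import *
u=lambda a:np.array([np.cos(np.radians(a)),np.sin(np.radians(a))])
p,yaw,s=cur(); d=p[:2]-F; print('tcp hatch',d@u(95),d@u(185),p[2],yaw,s['width'],s['wrist_force'],s['time'])
E
python3 st.py
```

```text
tcp hatch -0.16513905808809135 0.0028699351911906 0.09178130282694555 4.920922931353058 0.4458618394159403 [-0.29970846  0.61416473  1.26192283] 8.775
```

jog_arm:
  plan:
    - {"claw": 0.55, "x": 0.006, "y": 0, "z": -0.003, "turn": 0}
    - {"claw": 0.55, "x": 0.01, "y": 0, "z": 0, "turn": 0}
    - {"claw": 0.55, "x": 0.015, "y": 0.001, "z": 0, "turn": 0}
    - {"claw": 0.55, "x": 0.015, "y": 0.001, "z": 0, "turn": 0}
    - {"claw": 0.55, "x": 0.015, "y": 0, "z": 0, "turn": 0}
    - {"claw": 0.55, "x": 0.015, "y": 0, "z": 0, "turn": 0}

```text
time: 9.52
tool_pos: [0.5546, 0.0649, 0.0954]
tcp_rot: [2.121, 2.317, -0.0]
wrist_force: [1.0, -3.1, 1.8]
width: 0.448
```

```bash
python3 st.py
```

```text
tcp hatch -0.08689951627881772 0.0006010577513072133 0.09535017755471566 5.047614767687709 0.44771571818471195 [ 1.04184813 -3.0707696   1.84728934] 9.525
```

jog_arm:
  plan:
    - {"claw": 0.55, "x": 0.016, "y": 0, "z": 0, "turn": 0}
    - {"claw": 0.55, "x": 0.018, "y": 0, "z": 0, "turn": 0}
    - {"claw": 0.55, "x": 0.018, "y": 0, "z": 0, "turn": 0}
    - {"claw": 0.55, "x": 0.016, "y": 0, "z": 0, "turn": 0}
    - {"claw": 0.55, "x": 0, "y": 0, "z": 0, "turn": 0}
    - {"claw": 0.55, "x": 0, "y": 0, "z": 0, "turn": 0}

```text
time: 10.28
tool_pos: [0.5485, 0.1316, 0.095]
tcp_rot: [-2.122, -2.317, 0.001]
wrist_force: [0.2, 0.0, -0.2]
width: 0.449
```

```bash
python3 st.py
python3 - <<'E'
from h import *
snap('scene','s4.png'); b=cv2.imread('pics/s4.png')[120:320,260:440]
cv2.imwrite('pics/c4.png',cv2.resize(b,None,fx=3,fy=3,interpolation=cv2.INTER_CUBIC))
E
```

```text
tcp hatch -0.019870340685347435 0.0008056272662707556 0.09503179496081189 5.034039293839521 0.4486476193092599 [ 0.17157771  0.04794509 -0.1910471 ] 10.275
```

View pics/c4.png

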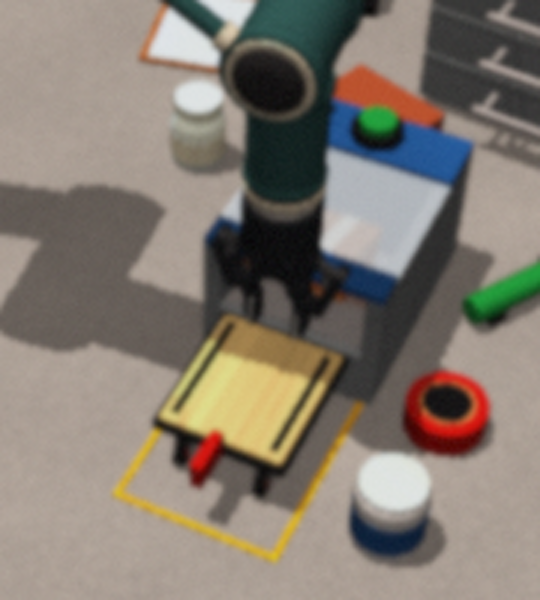

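The deck is empty, the carton shows through the roof inside the hatch, and the wrist feels no force. The green button is at crop (379,123). Next I'll back off, rise and look at the flap.

jog_arm:
  plan:
    - {"claw": 0.55, "x": -0.015, "y": 0, "z": 0, "turn": 0}
    - {"claw": 0.55, "x": -0.03, "y": 0, "z": -0.01, "turn": 0}
    - {"claw": 0.8, "x": -0.015, "y": 0, "z": -0.045, "turn": 0}
    - {"claw": 1, "x": 0, "y": 0, "z": -0.06, "turn": 0}
    - {"claw": 1, "x": 0.02, "y": 0, "z": -0.04, "turn": 0}
    - {"claw": 1, "x": 0.05, "y": 0, "z": 0, "turn": 0}
    - {"claw": 1, "x": 0.06, "y": 0, "z": 0, "turn": 0}
    - {"claw": 1, "x": 0.06, "y": 0, "z": 0, "turn": 0}
    - {"claw": 1, "x": 0.06, "y": 0, "z": 0, "turn": 0}
    - {"claw": 1, "x": 0.045, "y": 0, "z": 0, "turn": 0}

```text
time: 11.58
tool_pos: [0.5285, 0.3665, 0.2502]
tcp_rot: [2.122, 2.316, 0.0]
wrist_force: [1.1, 0.1, -0.4]
width: 0.0
```

```bash
python3 - <<'E'
from h import *
snap('scene','s5.png');snap('top','t5.png')
b=cv2.imread('pics/s5.png')[140:270,300:430]; a=cv2.imread('pics/t5.png')[180:280,170:330]
cv2.imwrite('pics/c5.png',np.hstack([cv2.resize(b,(400,400),interpolation=cv2.INTER_CUBIC),cv2.resize(a[:,60:],(400,400),interpolation=cv2.INTER_CUBIC)]))
E
python3 st.py
```

```text
tcp hatch 0.21796793991834085 0.0006249005542519921 0.24988080710668234 5.185086376617042 -0.0012773779699638067 [ 1.06108178 -1.04990847 -0.35529329] 11.675
```

View pics/c5.png

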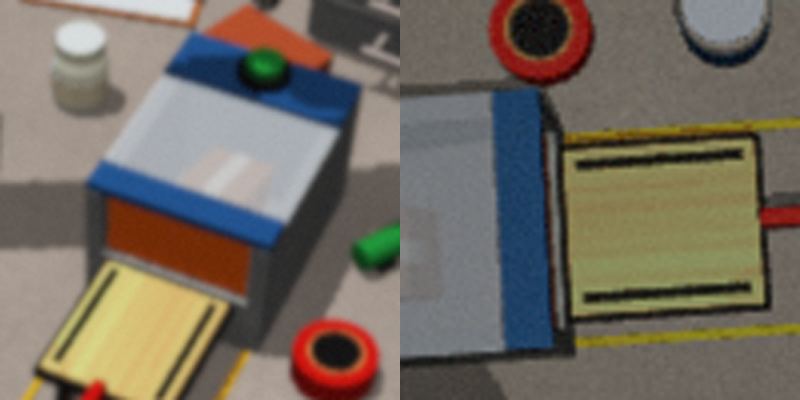

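The flap hangs shut (orange across the whole opening), and the carton lies deep inside, seen through the roof at (230,175). The caddy is square at the hatch. Pressing the button.

jog_arm:
  plan:
    - {"claw": 1, "x": -0.002, "y": 0, "z": 0.03, "turn": 0}
    - {"claw": 1, "x": 0, "y": 0, "z": 0.03, "turn": 0}
    - {"claw": 1, "x": 0, "y": 0, "z": 0.008, "turn": 0}
    - {"claw": 1, "x": 0, "y": 0, "z": 0.005, "turn": 0}
    - {"claw": 1, "x": 0, "y": 0, "z": 0.003, "turn": 0}
    - {"claw": 1, "x": 0, "y": 0, "z": 0, "turn": 0}
    - {"claw": 1, "x": 0, "y": 0, "z": 0, "turn": 0}

```text
time: 12.55
tool_pos: [0.5296, 0.3637, 0.176]
tcp_rot: [2.121, 2.315, 0.004]
wrist_force: [0.3, -3.0, 6.1]
width: 0.002
```

```bash
python3 st.py
```

```text
tcp hatch 0.21295432683705243 -0.0005795039050830531 0.17604805199244114 5.007416495239215 0.0021623786019256347 [ 0.32298732 -3.0080109   6.09146195] 12.55
```

jog_arm:
  plan:
    - {"claw": 1, "x": 0, "y": 0, "z": 0.002, "turn": 0}
    - {"claw": 1, "x": 0, "y": 0, "z": 0, "turn": 0}
    - {"claw": 1, "x": 0, "y": 0, "z": 0, "turn": 0}

```text
time: 12.92
tool_pos: [0.5296, 0.3637, 0.1759]
tcp_rot: [2.121, 2.315, 0.004]
wrist_force: [-3.1, -5.2, 14.3]
width: -0.002
```

jog_arm:
  plan:
    - {"claw": 1, "x": 0, "y": 0, "z": -0.02, "turn": 0}
    - {"claw": 1, "x": 0, "y": 0, "z": -0.04, "turn": 0}
    - {"claw": 1, "x": 0, "y": 0, "z": -0.05, "turn": 0}
    - {"claw": 1, "x": 0, "y": 0, "z": 0, "turn": 0}
    - {"claw": 1, "x": 0, "y": 0, "z": 0, "turn": 0}
    - {"claw": 1, "x": 0, "y": 0, "z": 0, "turn": 0}

```text
time: 13.68
tool_pos: [0.5275, 0.3633, 0.2802]
tcp_rot: [-2.121, -2.316, 0.005]
wrist_force: [-0.1, 0.3, -1.3]
width: -0.002
```

```bash
python3 - <<'E'
from h import *
snap('scene','s6.png'); b=cv2.imread('pics/s6.png')[100:320,280:460]
cv2.imwrite('pics/c6.png',cv2.resize(b,None,fx=2.7,fy=2.7,interpolation=cv2.INTER_CUBIC))
E
python3 st.py
```

```text
tcp hatch 0.2126757593314123 0.0015072568879160588 0.2800949194853943 5.008431721963134 0.005642529553175705 [-0.02568126 -0.23756115  0.76727722] 13.725
```

View pics/c6.png

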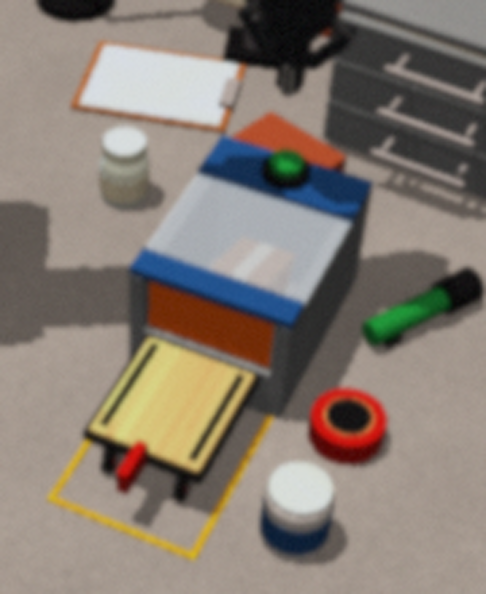

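All is in order: flap shut, carton inside, button out again, caddy in the outline, and the arm clear at z = 0.28.

```bash
python3 -c "
from workcell import bot
print(bot.finish_job())"
```

```text
the job is handed in; nothing more can be done
None
```

I parked the caddy at the hatch, pushed the carton through the flap and pressed the green button. The job is handed in at about 14 s of the 64 s allowed; no verdict was reported.

**What I did**
- I gripped the caddy by its handle, pushed it about 0.2 m while taking out the 9.7° skew, and let go.
- I pushed the carton square through the flap with two half-open fingertips. They stopped about 20 mm (tool centre) short of the hatch front, and the carton slid in by itself.
- I pressed the button to its stop, with the tip at 0.176 m and up to 14 N, and withdrew.

**Last checks**
- **Caddy:** after release, the wrist camera put it 86 mm before the hatch front, 3 mm off the centre line and 0.1° from square. I did not measure it again after the carton push, but the last picture shows it still square in the outline.
- **Carton and flap:** the last picture shows the flap hanging shut and the carton inside, seen through the roof.
- **Button and stock:** the button is out again. The tin, tape roll, torch and jar look unmoved. The red box, spanner and spare box were not in the last picture; the arm did not touch them.
- **Robot:** nothing touching, with the tool clear at 0.28 m.

**Not confirmed or disagreed**
- I could not see the castor angles directly. I took them as straight from the last 80 mm or so of nearly straight push.
- Before the last 5 mm of push, the top camera and the tool position disagreed by about 7 mm on the caddy's distance (92 against 85 mm). The wrist measurement above settled it.
- One move call was refused for missing keys, with no effect on the scene.

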